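# Stop a drawer chest rocking with a wedge

### The job

The small drawer chest rocks on the bench because one foot is too short. Without gripping or lifting anything, push the wooden wedge, thin end first, under that foot until the chest no longer rocks but is not jacked up, then press down firmly with the fingertips on the chest's top right above that foot: it must stay level, the wedge carrying the push. Leave the wedge there, keep the chest in its place and leave the other things alone.

Things in the scene. Friction and masses are not known exactly. Their poses are not given: they have to be found in the camera images.
- chest: Loose wooden drawer chest, about 2.4 kg, 206 x 246 mm (x by y), flat top at 130 mm; drawer fronts on its +x side, pulls out to x = 113. Origin at bench level under its centre, z up. Body side walls at y = +-120, underside 36 mm up. Round feet of diameter 24 mm at x = +-80, y = +-105; three reach the bench and it rests level on them, the one at x = +80, y = +105 is short.
- press_spot (a point): Point on the chest's flat top (130 mm up) right above the short foot: where to press. The chest is heavier at the opposite corner, so it rests level by itself; unsupported, this corner dips 1.5 to 3 mm under a 10 to 15 N press and the whole gap under 30 N (the rubbing fingertips stiffen it), and comes back level when let go; well wedged it gives under 0.5 mm.
- foot_line (a point): Point at bench level below the outer (+y of the chest) edge of the short foot, which hangs 6 to 11 mm above the bench (differs each time). The wedge goes in here along the chest's -y; this edge of the foot meets its slope. Axes as the chest's.
- wedge: Loose light wooden wedge, 60 g, lying flat: 120 mm long, 40 wide, thick end an upright face 21 mm high, thin end 3 mm. Origin at its underside's centre, x along it to the thin end, z up. Starts 30 to 70 mm outside the short foot on the chest's +y side, thin end roughly towards it. Slides with under 1 N; the push rises to several N as it comes tight under the foot.
- wedge_tip (a point): Middle of the wedge's thin end, at bench level (60 mm from its origin along its x).
- wedge_butt (a point): Middle of the face of the wedge's thick end, 10 mm above the bench (-60 mm along the wedge's x): where to push it.
- tin: Bystander: closed tin, 66 mm in diameter, 95 mm high, origin under its centre.
- door_knob: Bystander: brass door knob standing on its round plate, 52 mm in diameter, 60 mm high, origin under its centre.
- wrench: Bystander: steel wrench 180 mm long lying along its x axis, origin at its underside.
There are look-alikes about, which are no part of the job. There is more than one size of the wedge; the job needs the middle-sized.

How it is judged:
On the way:
1. with the wedge under the short foot, the fingers press down on the chest with more than 5 N; the wedge carries it (more than 3 N) and the chest stays level (within 0.018 rad, about 2 mm at the foot) (contact force between the fingers and chest above 5 N and contact force between wedge and chest above 3 N and angle between chest's own z axis and vertical below 0.018 rad and y of wedge_tip in the frame of chest between 0 and 0.105 m and x of wedge_tip in the frame of chest between 0.045 and 0.115 m), for 0.2 s.
At the end, for the whole second after the job is handed in: The wedge lies flat under the short foot (thin end at least 12 mm past the foot's outer edge and within 35 mm of the foot's line sideways), the chest is level within 0.018 rad and within 30 mm of where it stood, and everything is at rest (angle between chest's own z axis and vertical below 0.018 rad and distance of chest from where it was at the start of the episode below 0.03 m and linear speed of each of chest, wedge below 0.01 m/s and height (world z) of wedge below 0.006 m and angle between wedge's own z axis and vertical below 0.06 rad and y of wedge_tip in the frame of chest between 0 and 0.105 m and x of wedge_tip in the frame of chest between 0.045 and 0.115 m); the robot touches nothing.
It fails at once if the wedge is lifted or tipped up (height (world z) of wedge above 0.015 m or angle between wedge's own z axis and vertical above 0.25 rad).
It fails at once if the chest is lifted or tipped over (height (world z) of chest above 0.015 m or angle between chest's own z axis and vertical above 0.2 rad).
It fails at once if the chest is shoved more than 40 mm from its place (distance of chest from where it was at the start of the episode above 0.04 m).
It fails at once if a bystander is moved more than 20 mm (distance of any of tin, door_knob, wrench from where it was at the start of the episode above 0.02 m).
It also fails if it takes over 48 s, if anything falls off the work surface, if the arm or the gripper's body presses on something with over 40 N, if the wrist force passes 120 N, or if a joint passes its speed limit or range.

### The arm

A 6-joint arm with a two-finger parallel gripper is mounted at the origin on the work surface. World frame = base frame: x ahead of the robot, y to its left, z up, the work surface at z = 0. Lengths are in m, angles in rad, forces in N, time in s.
With the tool pointing down it reaches from about 0.325 to 0.925 m from the base axis. Payload 3.1 kg.
Tool frame: the origin (TCP) lies midway between the tips of the shut fingers; the grasp point (between the pads) lies 19 mm behind it; z points along the fingers, y is the direction in which the jaws open and shut (so a half turn about z gives the same grasp; the last joint's range is limited). The gripper opens to 85 mm and grips with 20 to 120 N. Pads are 22 mm wide; open, the fingers measure 114 mm over their backs; the gripper's body (76 mm by 85 mm) begins 54 mm behind the grasp point. The pads swing forward as they close: fully open they stand 13 mm farther back than shut.
Start: joints at [-1.213, 0.217, 1.613, -0, 1.311, -0.112], TCP at [0.283, -0.557, 0.231] pointing down, gripper open.
Joint ranges: [-2.75, 2.75], [-0.78, 2.1], [0.31, 2.55], [-1.13, 4.27], [0.13, 2.63], [-2.58, 2.58]. Speed limits (rad/s): [2.79, 2.79, 3.14, 3.14, 3.14, 3.14].

### API

Orientations are given as a rotation vector (axis times angle).
In Python, from plant import bot gives the robot as it stands. Calls block until the motion is done:
- bot.goto(position, orientation): joint-space move of the TCP to a pose.
- bot.move_linear(position, attitude=None, v=0.15, max_force=None): straight line of the TCP; attitude=None keeps the orientation; v is the mean speed in m/s. With max_force (N) it stops when the force on the tool has changed by that much, and returns True; else False.
- bot.goto_joints(angles): joint-space move.
- bot.command_gripper(opening, grasp_force=None): opening from 0.0 (shut) to 1.0 (fully open); grasp_force is the grip in N (None keeps the last); returns when the fingers have stopped.
- bot.wait(seconds).
- bot.inverse_kinematics(position, orientation): joint angles nearest the present ones, or None.
- bot.get_obs(): the state.
- bot.grab_frame(name): name is "scene" or "top" or "wrist"; returns (picture, depth): 384x512x3 uint8, red, green, blue; 384x512 float32, m along the optical axis (not along the pixel's ray), 0 where there is no reading.
- bot.camera_model(name): a dict with "fx", "fy", "cx", "cy" (pixels), "R" (3x3) and "t" (3): a world point X has camera coordinates R X + t. Camera axes: x right, y down, z forward; pixel columns grow to the right and rows downward; lengths in m; the calibration is good to about 2 mm. A picture is of the moment at which its call begins: read the wrist's pose just before it. camera_model takes no time and is no camera call; for the wrist camera it gives the pose at the moment of the call.
A pose or a line that the arm cannot do raises bot.PlanningError and nothing moves.
- bot.job_done(): hands the job in, once; it reports no verdict.
The state is a dict: "t": time; "joint_pos": joint angles; "dq": joint speeds; "joint_efforts": joint torques, N m; "position": TCP position; "ee_rot": TCP orientation; "ft_force": force on the tool from outside, world axes, zero at the start; "wrist_torque": the same for the moment, N m; "opening": opening from 0.0 (shut) to 1.0 (fully open).
Only numpy, scipy, OpenCV 4.12 (cv2) and the standard library are available. Lean on these libraries where they do the work, as an engineer would, in place of code of your own. Each camera call takes 0.05 s, during which the arm holds its last target.

## Working session

There is one attempt and no reset: what is moved stays moved. The work goes in short steps, each a Python script; the robot and the scene stay as the last script left them, time stands still between calls to the robot, and variables do not carry over. Pictures are saved under pics/ and viewed, and the job is handed in when it is done.

```bash
mkdir -p pics; ls
python3 - <<'E'
from plant import bot
import cv2,numpy as np
for n in ["scene","top"]:
    p,d=bot.grab_frame(n); cv2.imwrite(f"pics/{n}0.png",cv2.cvtColor(p,cv2.COLOR_RGB2BGR)); np.savez(f"{n}0.npz",p=p,d=d)
    m=bot.camera_model(n); print(n,m)
o=bot.get_obs(); print(o)
E
```

```text
pics
scene {'fx': 358.79259624684784, 'fy': 358.79259624684784, 'cx': 258.1820673705968, 'cy': 192.32639794123108, 'R': array([[-0.49731984,  0.86756379, -0.00245956],
       [ 0.61086681,  0.34815567, -0.7110762 ],
       [-0.61604765, -0.35513476, -0.70311065]]), 't': array([ 0.35928397, -0.27418427,  1.5248424 ])}
top {'fx': 448.9391331246527, 'fy': 448.9391331246527, 'cx': 251.43011407854652, 'cy': 190.62923639740168, 'R': array([[-0.03976211, -0.9992075 ,  0.00182816],
       [-0.97850706,  0.03856773, -0.20257458],
       [ 0.20234353, -0.00984366, -0.97926513]]), 't': array([-0.03376798,  0.60443314,  1.37833721])}
{'t': 0.1, 'joint_pos': array([-1.21323653e+00,  2.17681820e-01,  1.61478710e+00,  1.61375302e-07,
        1.31134642e+00, -1.12170427e-01]), 'dq': array([-0.00068646, -0.00214818, -0.00340473, -0.00116117, -0.00192499,
        0.00244373]), 'joint_efforts': array([-6.16858306e-04, -3.98079979e+01, -3.04968882e+01, -1.27762073e-04,
        4.25526741e-03, -2.14835927e-05]), 'position': array([ 0.28267516, -0.55657954,  0.23008994]), 'ee_rot': array([-3.05319711e+00, -7.30572261e-01,  4.26756984e-04]), 'ft_force': array([ 0.21560062,  0.32532536, -1.0679847 ]), 'wrist_torque': array([ 0.0370366 , -0.06794779,  0.0041856 ]), 'opening': 1.001723531114805}
```

View pics/scene0.png

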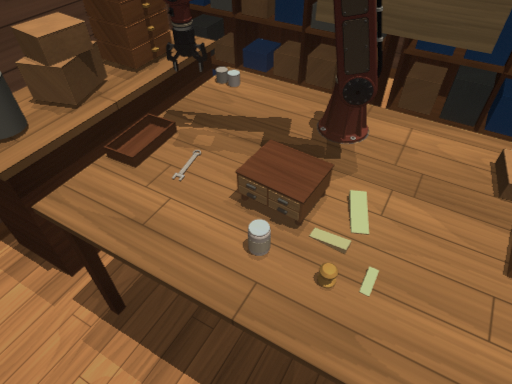

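View pics/top0.png

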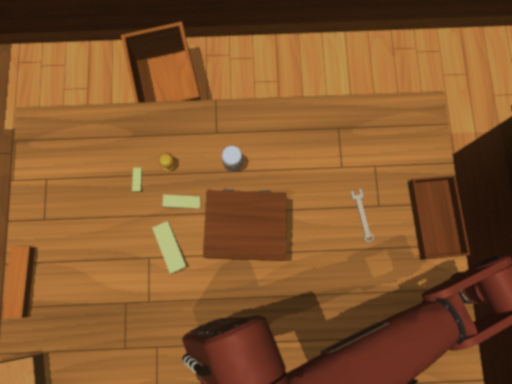

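The top view shows the chest at about (246,225), drawer fronts up (+x), so the short foot is at its upper-left corner, near (207,193). There are three yellow-green wedges: the large one at (169,247), a medium one at (181,201) and a small one at (136,179). The tin is at (232,157), the knob at (167,161) and the wrench at (362,216). I'll measure all three wedges next.

```bash
cat > h.py <<'E'
import numpy as np,cv2
def ray(m,uv,z):
    R,t=m["R"],m["t"]; uv=np.atleast_2d(uv).astype(float)
    d=np.c_[(uv[:,0]-m["cx"])/m["fx"],(uv[:,1]-m["cy"])/m["fy"],np.ones(len(uv))]@R
    c=-R.T@t; s=(z-c[2])/d[:,2]; return c+d*s[:,None]
def cloud(m,d):
    v,u=np.mgrid[:d.shape[0],:d.shape[1]]
    P=np.stack([(u-m["cx"])/m["fx"]*d,(v-m["cy"])/m["fy"]*d,d],-1)
    return (P-m["t"])@m["R"]
def proj(m,X):
    c=np.atleast_2d(X)@m["R"].T+m["t"]; return np.c_[c[:,0]/c[:,2]*m["fx"]+m["cx"],c[:,1]/c[:,2]*m["fy"]+m["cy"]]
E
python3 - <<'E'
from plant import bot
from h import *
for n in ["top","scene"]:
    f=np.load(n+"0.npz");p,d=f["p"],f["d"];m=bot.camera_model(n)
    hsv=cv2.cvtColor(p,cv2.COLOR_RGB2HSV)
    W=cloud(m,d)
    msk=cv2.inRange(hsv,(28,60,100),(50,255,255))
    k,l,s,c=cv2.connectedComponentsWithStats(msk)
    for i in range(1,k):
        if s[i,4]<60: continue
        ys,xs=np.where(l==i)
        P=ray(m,np.c_[xs,ys],0.012)[:,:2].astype(np.float32)
        r=cv2.minAreaRect(P)
        w=W[l==i]; A=np.c_[w[:,:2]-w[:,:2].mean(0),np.ones(len(w))]; g=np.linalg.lstsq(A,w[:,2],rcond=None)[0]
        print(n,c[i].round(),s[i,4],"rect",np.round(r[0],4),np.round(r[1],4),r[2],"depth slope/meanz",g.round(3))
    if n=="top":
        z=W[...,2]; mt=((z>0.115)&(z<0.145)&(d>0)).astype(np.uint8)
        k,l,s,c=cv2.connectedComponentsWithStats(mt)
        for i in range(1,k):
            if s[i,4]<500: continue
            ys,xs=np.where(l==i); P=ray(m,np.c_[xs,ys],0.13)[:,:2].astype(np.float32)
            r=cv2.minAreaRect(P); print("top",c[i],s[i],np.round(r[0],4),np.round(r[1],4),r[2],np.median(z[l==i]))
            print(cv2.boxPoints(r))
    cr=cv2.cvtColor(p,cv2.COLOR_RGB2BGR)
    cr=cr[150:290,120:320] if n=="top" else cr[135:300,230:400]
    cv2.imwrite(f"pics/{n}0c.png",cv2.resize(cr,None,fx=3.9,fy=3.6 if 0 else 3.9)[:600] if n=="top" else cv2.resize(cr,None,fx=3.6,fy=3.6))
E
```

```text
top [137. 179.] 178 rect [0.6678 0.3236] [0.0762 0.0234] 0.5983979105949402 depth slope/meanz [-0.152 -0.058  0.008]
top [181. 201.] 399 rect [0.5867 0.1759] [0.1198 0.0372] 85.21822357177734 depth slope/meanz [0.005 0.141 0.011]
top [169. 247.] 803 rect [0.4382 0.2163] [0.1591 0.0534] 21.793033599853516 depth slope/meanz [ 0.823 -3.425  0.026]
top [245.07467532 224.74260462] [ 203  190   84   71 5544] [ 0.4867 -0.0338] [0.2455 0.2058] 85.77147674560547 0.1296193443358314
[[ 0.3750384  -0.14859334]
 [ 0.58025885 -0.1637665 ]
 [ 0.5983588   0.08103964]
 [ 0.39313835  0.0962128 ]]
scene [359. 212.] 729 rect [0.4375 0.214 ] [0.1881 0.0554] 20.37103271484375 depth slope/meanz [ 0.941 -1.097  0.022]
scene [330. 238.] 334 rect [0.5906 0.1739] [0.0356 0.1132] 2.869843006134033 depth slope/meanz [1.197 0.098 0.019]
scene [369. 281.] 290 rect [0.6752 0.3232] [0.0274 0.0904] 89.98345184326172 depth slope/meanz [-0.141  0.049  0.007]
```

```bash
python3 -c "
import cv2
for n in ['top','scene']: print(cv2.imread(f'pics/{n}0c.png').shape)"
```

```text
(546, 780, 3)
(594, 612, 3)
```

View pics/scene0c.png

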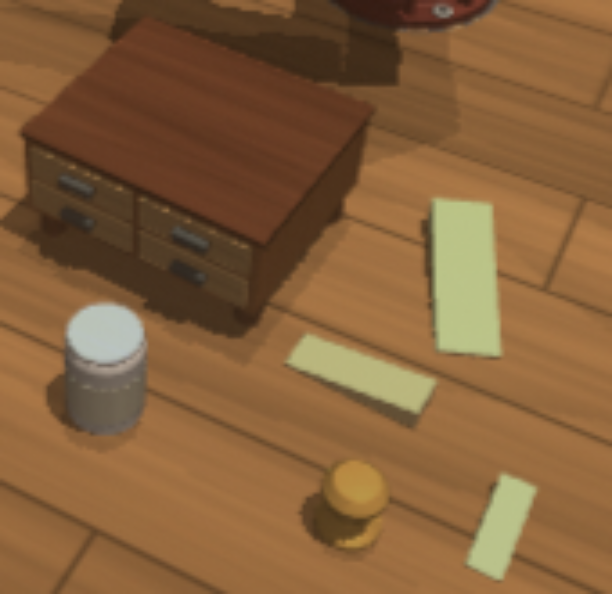

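View pics/top0c.png

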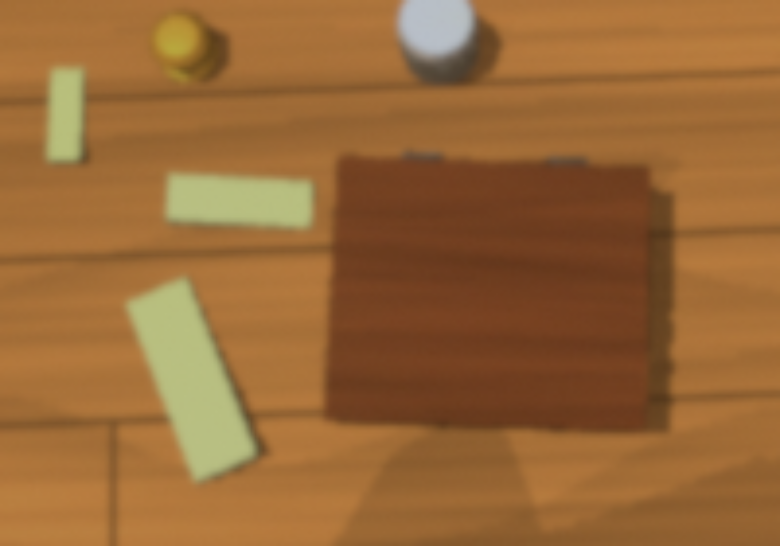

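Candidates: large wedge (169,247), 159x53 mm; **middle wedge (181,201), 120x37 mm**; small wedge (136,179), 76x23 mm. The 120 mm one matches the description. The close crops show its thick end on the +y side, and the depth slope of +0.14 along y agrees. It is nearly in line with the short foot already (chest-frame x about 84 mm, tip about 40 mm outside the foot). I'll approach it with the fingers shut and take a wrist picture.

```bash
cat >> h.py <<'E'
from scipy.spatial.transform import Rotation as Ro
C=np.array([0.4867,-0.0338]); YAW=np.deg2rad(-4.23)
ex=np.array([np.cos(YAW),np.sin(YAW)]); ey=np.array([-ex[1],ex[0]])
def c2w(x,y): return C+x*ex+y*ey
def w2c(p): p=np.asarray(p)[:2]-C; return np.array([p@ex,p@ey])
def ori(th):  # tool down, tool x at world angle th
    a=th/2; return np.pi*np.array([np.cos(a),np.sin(a),0])
E
python3 - <<'E'
from plant import bot
from h import *
th=np.deg2rad(85.5)
wb=np.array([0.5867,0.1759])+0.06*np.array([np.cos(th),np.sin(th)])
print("butt",wb,w2c(wb),"foot",c2w(.08,.105))
s=wb+0.035*np.array([np.cos(th),np.sin(th)])
for t in (th,th-np.pi):
    q=bot.inverse_kinematics([*s,0.2],ori(t)); print(t,q)
best=min((t for t in (th,th-np.pi) if bot.inverse_kinematics([*s,0.2],ori(t)) is not None),key=lambda t:abs(bot.inverse_kinematics([*s,0.2],ori(t))[5]))
bot.command_gripper(0.0)
p=bot.get_obs()["position"]
bot.move_linear([p[0],p[1],0.3],v=0.2)
bot.goto([*s,0.22],ori(best))
m=bot.camera_model("wrist"); im,d=bot.grab_frame("wrist")
cv2.imwrite("pics/w1.png",cv2.cvtColor(im,cv2.COLOR_RGB2BGR)); np.savez("w1.npz",p=im,d=d,**m)
print(best,bot.get_obs()["t"],bot.get_obs()["position"],bot.get_obs()["ft_force"])
E
```

```text
butt [0.59140755 0.23571504] [0.08454279 0.27650415] foot [0.57422692 0.06501315]
1.4922565104551517 [ 3.19952288e-01  3.00865883e-01  1.57093075e+00 -8.88178420e-16
  1.26979602e+00  3.98492104e-01]
-1.6493361431346414 None
1.4922565104551517 4.5167 [0.59458725 0.26979183 0.22011822] [ 0.1399237  -0.35821954  0.17484322]
```

View pics/w1.png

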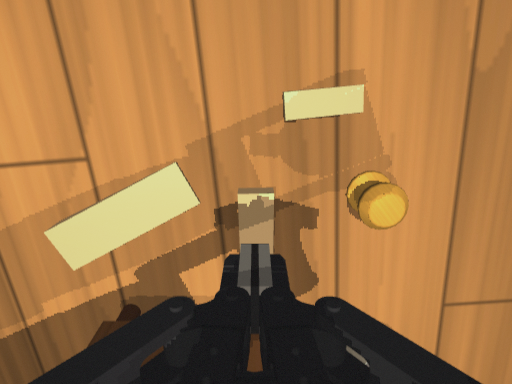

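The wrist view shows the middle wedge's upright butt face at columns 238–274, rows 188–193, straight in front of the closed fingers. The knob is clear on the right at (377,200). I'll check the butt position and then descend and push.

Run:
```python
from plant import bot
from h import *
f=np.load("w1.npz"); m={k:f[k] for k in ("fx","fy","cx","cy","R","t")}
print(ray(m,[[238,188],[274,188]],0.0).round(4).tolist(), ray(m,[[238,193],[274,193]],0.021).round(4).tolist())
th=np.deg2rad(85.5); u=np.array([np.cos(th),np.sin(th)])
p=bot.get_obs()["position"]
bot.move_linear([p[0],p[1],0.03],v=0.15)
bot.move_linear([p[0],p[1],0.009],v=0.05,max_force=8)
o=bot.get_obs(); f0=o["ft_force"]; print(o["position"],f0)
# approach, first contact & slide to ~5 mm short of the earliest tightening
wb=np.array([0.5867,0.1759])+0.06*u
tgt=wb+0.011*u-0.045*ey
r=bot.move_linear([*tgt,0.009],v=0.05,max_force=4)
o=bot.get_obs(); print(r,o["position"],o["ft_force"]-f0,w2c(o["position"]),o["t"])
for n in ("scene",):
    im,d=bot.grab_frame(n); cv2.imwrite("pics/s2.png",cv2.resize(cv2.cvtColor(im,cv2.COLOR_RGB2BGR)[135:300,230:400],None,fx=3.6,fy=3.6))
```

```text
[[0.5728, 0.2346, 0.0], [0.6142, 0.2313, 0.0]] [[0.5739, 0.2358, 0.021], [0.6131, 0.2326, 0.021]]
[0.59416664 0.26963636 0.00836088] [ 0.27992889 -0.79460822 -0.00543138]
False [0.58882354 0.20195676 0.00889954] [ 0.39311613  1.37476944 -0.24801121] [0.08445584 0.24264723] 8.0167
```

View pics/s2.png

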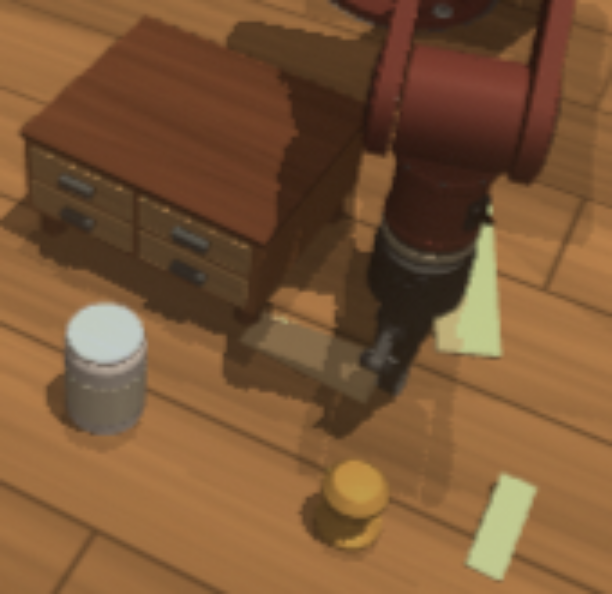

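The wedge has slid straight and its tip is at the foot's edge, at crop (250,325). I'll keep pushing slowly in small steps, logging the force.

Run:
```python
from plant import bot
from h import *
f0=np.array([0.28,-0.79,0])
for i in range(30):
    p=bot.get_obs()["position"]
    if i==0: p0=p[:2].copy()
    q=p0-(i+1)*0.002*ey
    bot.move_linear([*q,0.009],v=0.02)
    o=bot.get_obs(); F=o["ft_force"]-f0; c=w2c(o["position"])
    print(i,(c*1000).round(1),F.round(2),"tip past edge %.1f"%(117-(c[1]*1000-11-120)),round(o["t"],2))
    if F[1]>4.5: break
```

```text
0 [ 84.4 240.6] [0.22 0.84 0.77] tip past edge 7.4 8.32
1 [ 84.4 238.5] [-0.45  0.85  0.54] tip past edge 9.5 8.57
2 [ 84.5 236.5] [-0.35  0.65  0.11] tip past edge 11.5 8.82
3 [ 84.5 234.5] [-0.79  0.1   0.57] tip past edge 13.5 9.07
4 [ 84.5 232.5] [-0.86  0.39  0.32] tip past edge 15.5 9.32
5 [ 84.5 230.5] [-0.09  0.96  0.58] tip past edge 17.5 9.57
6 [ 84.4 228.5] [ 0.41  0.79 -0.51] tip past edge 19.5 9.82
7 [ 84.4 226.5] [0.8  0.23 0.31] tip past edge 21.5 10.07
8 [ 84.4 224.5] [-0.98  1.12  0.11] tip past edge 23.5 10.32
9 [ 84.4 222.5] [-0.34  0.75 -0.31] tip past edge 25.5 10.57
10 [ 84.4 220.5] [ 0.65  0.27 -0.14] tip past edge 27.5 10.82
11 [ 84.5 218.5] [-1.09  0.87  0.36] tip past edge 29.5 11.07
12 [ 84.4 216.5] [-0.37  1.42  0.54] tip past edge 31.5 11.32
13 [ 84.5 214.5] [-1.57  1.29 -0.27] tip past edge 33.5 11.57
14 [ 84.5 212.5] [-0.55  0.8   0.46] tip past edge 35.5 11.82
15 [ 84.6 211.2] [-0.1   3.31 -1.25] tip past edge 36.8 12.07
16 [ 84.7 210.2] [ 0.54  6.   -1.81] tip past edge 37.8 12.32
```

The force rose sharply, from under 1 N to 6 N, with the tip about 37 mm past the foot's edge, so the wedge is tight. I'll back off, raise and press on the top above the foot.

Run:
```python
from plant import bot
from h import *
p=bot.get_obs()["position"]
b=p[:2]+0.03*ey
bot.move_linear([*b,0.009],v=0.08)
bot.move_linear([*b,0.19],v=0.2)
pics=[]
im,d=bot.grab_frame("top"); cv2.imwrite("pics/t3.png",cv2.resize(cv2.cvtColor(im,cv2.COLOR_RGB2BGR)[140:290,120:320],None,fx=3.9,fy=3.9))
s=c2w(0.08,0.105)
bot.move_linear([*s,0.17],v=0.15)
bot.wait(0.3); f0=bot.get_obs()["ft_force"]
bot.move_linear([*s,0.137],v=0.1,max_force=6)
z=0.137
for i in range(40):
    z-=0.0005; bot.move_linear([*s,z],v=0.02)
    o=bot.get_obs(); F=o["ft_force"]-f0
    if F[2]>1: print(round(z,4),o["position"].round(5)[2],F.round(2),round(o["t"],2))
    if F[2]>14: break
bot.wait(0.5)
o=bot.get_obs(); print("hold",o["position"].round(5),(o["ft_force"]-f0).round(2),o["t"])
```

```text
0.1345 0.13443 [-0.92 -0.17  1.08] 17.06
0.132 0.13194 [-0.25 -0.3   1.41] 18.31
0.1295 0.13008 [-1.8  -0.67  4.44] 19.56
0.129 0.13005 [-2.59 -0.17  6.17] 19.81
0.1285 0.13002 [-4.32 -0.34  8.02] 20.06
0.128 0.12998 [-4.21 -0.36  9.98] 20.31
0.1275 0.12993 [-5.97 -0.49 11.37] 20.56
0.127 0.12984 [-7.    0.1  14.07] 20.81
hold [0.5746  0.06512 0.12986] [-6.8  -0.28 12.91] 21.3083
```

View pics/t3.png

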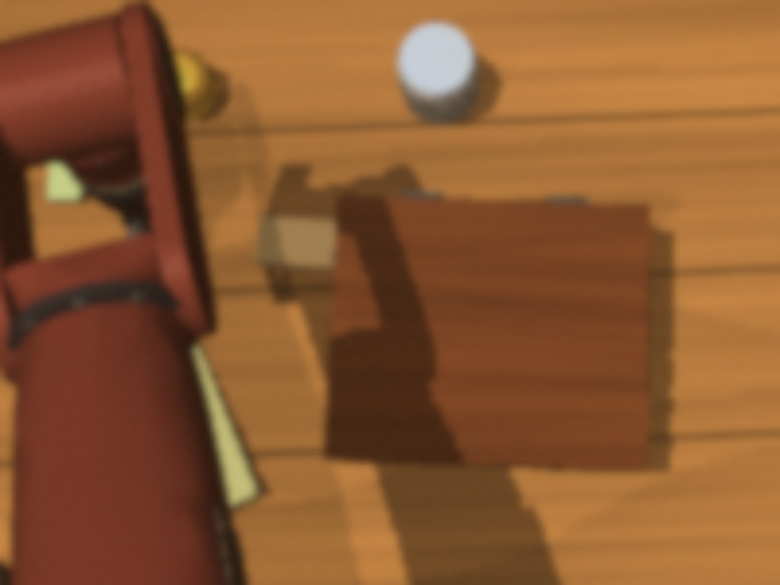

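The top gives only 0.2 mm between 4 and 14 N, against 1.5–3 mm unsupported. The picture shows the wedge under the chest at crop (300,240), with the chest in its old place. I'll press briefly to about 18 N, release and check.

Run:
```python
from plant import bot
from h import *
s=c2w(0.08,0.105)
bot.move_linear([*s,0.1258],v=0.02); bot.wait(0.6)
o=bot.get_obs(); print("press",o["position"].round(5),o["ft_force"].round(2))
bot.move_linear([*s,0.135],v=0.03)
bot.move_linear([*s,0.25],v=0.15)
o=bot.get_obs(); 
bot.goto([0.283,-0.557,0.3],[-3.053,-0.7306,0]); bot.wait(0.3)
for n in ("top","scene"):
    im,d=bot.grab_frame(n); m=bot.camera_model(n); np.savez(n+"4.npz",p=im,d=d)
    cr=im[140:290,120:320] if n=="top" else im[135:300,230:400]
    cv2.imwrite(f"pics/{n}4.png",cv2.resize(cv2.cvtColor(cr,cv2.COLOR_RGB2BGR),None,fx=3.6,fy=3.6))
    if n=="top":
        W=cloud(m,d); z=W[...,2]; mt=((z>0.115)&(z<0.145)&(d>0)).astype(np.uint8)
        k,l,st,c=cv2.connectedComponentsWithStats(mt); i=1+st[1:,4].argmax(); ys,xs=np.where(l==i)
        print(cv2.minAreaRect(ray(m,np.c_[xs,ys],.13)[:,:2].astype(np.float32)))
        w=W[l==i]; A=np.c_[w[:,:2]-w[:,:2].mean(0),np.ones(len(w))]; print("tilt",np.linalg.lstsq(A,w[:,2],rcond=None)[0])
        d0=np.load("top0.npz")["d"]; W0=cloud(m,d0)[l==i]; A[:,:2]=W0[:,:2]-W0[:,:2].mean(0); print("tilt0",np.linalg.lstsq(A,W0[:,2],rcond=None)[0])
        hsv=cv2.cvtColor(im,cv2.COLOR_RGB2HSV); mk=cv2.inRange(hsv,(25,60,60),(50,255,255)); k,l,st,c=cv2.connectedComponentsWithStats(mk)
        for j in range(1,k):
            if st[j,4]>60:
                ys,xs=np.where(l==j); P=ray(m,np.c_[xs,ys],.018); print(c[j].round(),st[j,4],"ymax local",max(w2c(q)[1] for q in P),"xmean",np.mean([w2c(q)[0] for q in P]))
print(bot.get_obs()["t"])
```

```text
press [0.57473 0.06512 0.12975] [-8.19 -0.21 18.39]
((0.4866997003555298, -0.0338541716337204), (0.24551096558570862, 0.20571354031562805), 85.70171356201172)
tilt [-0.00191742  0.0004737   0.12958928]
tilt0 [-0.24267898 -0.00359697  0.13462605]
[136. 179.] 186 ymax local 0.3824633456633605 xmean 0.15180134618586277
[195. 202.] 230 ymax local 0.19944374295456052 xmean 0.08302077551503853
[169. 247.] 845 ymax local 0.30052793733630945 xmean -0.06831652967062689
26.375
```

View pics/scene4.png

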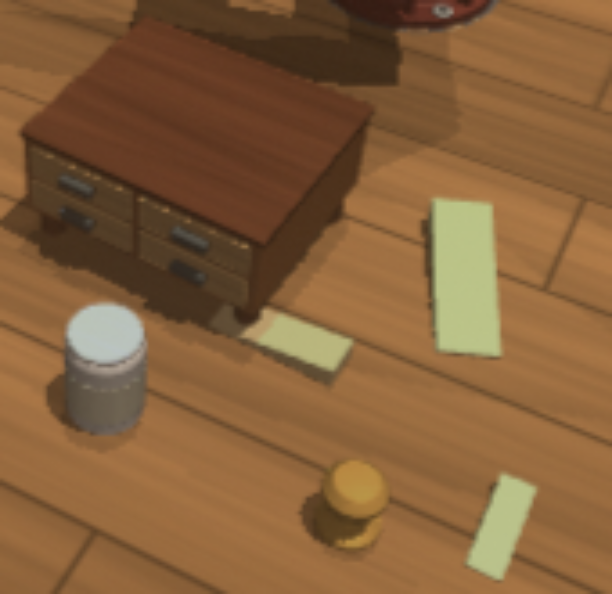

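View pics/top4.png

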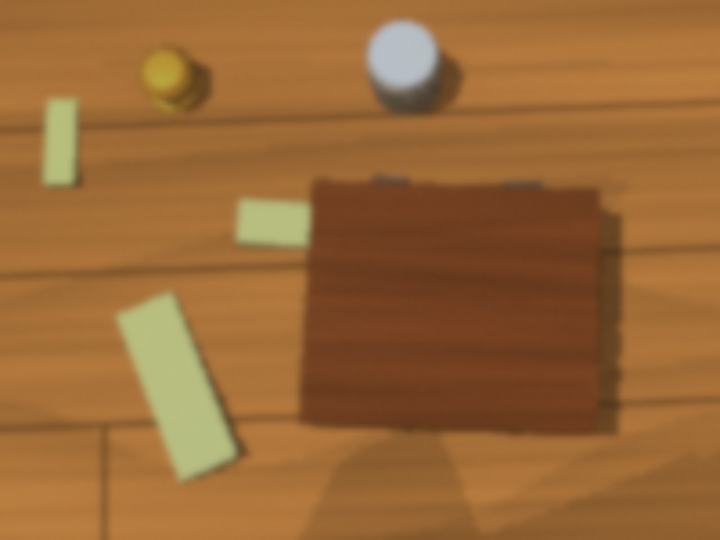

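The wedge is straight under the short foot, with its butt at chest y = 199 mm, so the tip is at about 79 mm. The chest is unmoved and level (tilt 0.002 rad), the bystanders look untouched and the arm is clear. Handing in.

```bash
python3 -c "
from plant import bot
print(bot.job_done(), bot.get_obs()['t'])"
```

```text
the job is handed in; nothing more can be done
the job is handed in; nothing more can be done
```

The middle-sized wedge is now under the chest's short foot, pressed and checked, and I handed the job in. My last pictures were at t = 26.4 s, against the 48 s limit. No verdict is reported back.

- **Pushing:** I pushed the 120 mm wedge thin end first with shut fingers. The force jumped from about 1 N to 6 N with the tip about 37 mm past the foot's outer edge, and I stopped there.
- **Pressing:** I pressed on the top right above the foot, up to about 18 N. It gave about 0.3 mm between 4 and 18 N, compared with the 1.5–3 mm expected unsupported, so the wedge is carrying the push.
- **Final check:** The chest moved less than 0.1 mm and its tilt was about 0.002 rad. The wedge tip is about 38 mm past the foot's edge and about 3 mm off its line sideways. The tin, knob and look-alike wedges look unmoved. I did not look at the wrench again, but the arm only crossed its area with the tool about 0.3 m up.
- **Check that failed:** The tilt fit on the first depth image gave a nonsense value, probably because the arm was in view. So the level reading stands on its own, with no before/after comparison.
- **Side load:** The press also put a force of about 8 N along the robot's x on the fingertips. The chest did not move in the final picture.

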